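# Stack the keyed button trays

### The arm

A 6-joint arm with a two-finger parallel gripper is mounted at the origin on the work surface. World frame = base frame: x ahead of the robot, y to its left, z up, the work surface at z = 0. Lengths are in m, angles in rad, forces in N, time in s.
With the tool pointing down it reaches from about 0.225 to 0.875 m from the base axis. Payload 3.4 kg.
Tool frame: the origin (TCP) lies midway between the tips of the shut fingers; the grasp point (between the pads) lies 19 mm behind it (manip.pinch_z is the distance from the TCP to the grasp point, in m); z points along the fingers, y is the line along which they close (so a half turn about z gives the same grasp; the last joint's range is limited). The gripper opens to 85 mm and grips with 20 to 120 N. Pads are 22 mm wide; open, the fingers measure 114 mm over their backs; the gripper's body (76 mm by 85 mm) begins 54 mm behind the grasp point. The pads swing forward as they close: fully open they stand 13 mm farther back than shut.
Start: joints at [-1.427, 0.276, 1.505, -0, 1.361, -0.121], TCP at [0.15, -0.555, 0.231] pointing down, gripper open.
Joint ranges: [-2.89, 2.89], [-0.75, 2.08], [0.22, 2.7], [-1.18, 4.32], [0.11, 2.71], [-2.7, 2.7]. Speed limits (rad/s): [2.57, 2.57, 3.14, 3.14, 3.14, 3.14].

### API

Orientations are given as a unit quaternion [w, x, y, z].
In Python, from rig import manip gives the robot as it stands.
- The arm moves only by the tool carry_out, never from a script. Its arguments are lists of equal length, an entry for each row: "delta_pos": the shift along the tool's x, y, z scaled (see below), a list of three; "turn": the turn, a rotation vector about the tool's x, y, z scaled (see below), a list of three; "claw": the closure, from -1 (fully open) to 1 (shut). A call has 1 to 12 rows; each row is the pose to reach, as a shift and turn from the pose commanded when the call began, along the tool's axes at that moment; what a row does not reach only later rows make up. The controller multiplies each number of a shift by 400 mm and each number of a turn by 30 degrees. A row lasts 1/10 s, in which the tool goes at most 50 mm and 8.59 degrees, less where a joint would pass 70% of its speed; a pose out of reach is approached as far as the arm can. A call with a number of a shift or a turn outside -1 to 1 is refused whole. A call with a gripper value outside its range is refused whole. The fingers move at their own pace and stop on an object; "force" is the grip in N (left out, the last holds). Time passes only in rows, so rows that repeat a pose let the fingers close. It gives the time, the measured TCP pose, the force, the opening and the grip force at its end, in the units of the state.
- manip.get_state(): the state, without advancing time (a new reading comes with each control period).
- manip.get_image(name): name is "scene" or "top" or "wrist"; returns a dict with "image" (420x560x3 uint8, red, green, blue), "z_map" (420x560 float32, m along the optical axis (not along the pixel's ray), 0 where there is no reading), "fx", "fy", "cx", "cy" (pixels), "world_to_cam" (4x4, takes a point from world to camera coordinates). Camera axes: x right, y down, z forward; pixel columns grow to the right and rows downward; lengths in m; the calibration is good to about 2 mm. A picture is of the moment at which its call begins.
- manip.sign_off(): hands the job in; it is judged then, once.
Trained networks look in the newest picture that a camera, given by its name, has taken for a name from the list of things; names that differ only in an ending like _2 or _b are one class to them, and where a whole thing is asked for, a point or a joint stands for the part that bears it (a point fixed in the world has none). Each returns a list of dicts, best first, with "score" (0 to 1); they miss things now and then, are a little off and sometimes report something else, mostly with a low value. They report only what shows in the picture. A call takes as long as a camera call. They do not tell look-alikes from the thing itself.
- manip.spot_in(camera, query): "point" ([x, y, z] in m, in world coordinates, good to about 4 mm: the middle of the surface that is visible of it).
- manip.place_of(camera, query): "point" ([x, y, z] in m, in world coordinates, good to about 4 mm: a listed point, or the origin of a listed thing).
The state is a dict: "clock": time; "qpos": joint angles; "qd": joint speeds; "effort": joint torques, N m; "position": TCP position; "ee_rot": TCP orientation; "contact_force": force on the tool from outside, world axes, zero at the start; "moment": the same for the moment, N m; "width": finger opening in m; "gripper_force": force on a finger pad.
Only numpy, scipy, OpenCV 4.12 (cv2) and the standard library are available. Lean on these libraries where they do the work, as an engineer would, in place of code of your own. Each camera call takes 0.05 s, during which the arm holds its last target. There are 200 camera calls.

### The job

Draw the deep button tray by its handle completely out of the organiser's bay onto the open counter and let go, then take it again by its body and stack it on the keyed wooden stand, and stack the shallow tray on top of it. Each tray must sit flat and fully home with its notch over the key of what is below, so that both handles point the same way and lie fanned side by side. Set the trays down rather than dropping them, let go of everything, and do not disturb the jar, spool, weight or plier.

Things in the scene. Friction and masses are not known exactly. Their poses are not given: they have to be found in the camera images.
- deep: Deep wooden tray in the organiser's bay, only its handle sticking out. Body 100 long (x -50..50), 56 wide (y -28..28), 36 tall without its key, 5 walls, 6 floor, 0.34 kg; origin at the centre of the body's underside, z up. The +x end (x 26..50) is a solid nose with a key on top and a notch below; the handle is at the -x end. Lift it across the 56 width.
- deep_key (a point): Foot of the brass key on the deep tray's nose: centre of its base, at x 39, y 0, z 36 in its body's frame. The key is 20 long in x, 12 wide in y, 8 tall, the top 3 tapered to 8 wide.
- deep_notch (a point): Notch under the nose of the deep tray: centre of its mouth, in the plane of the underside at x 38, y 0. It is 16 wide in y, 10 deep, runs from x 26 out through the end face at x 50, and fits over the key of what is below when both point the same way.
- deep_handle (a point): Gripping point of the deep tray's dark straight handle bar, which sticks out of the -x end along -x: x -48..-120, 14 wide centred at y +16, z 10 to 26; this point is at x -105, in the middle of the bar. Pinch it here across the 14 and slide the tray.
- shallow: Shallow wooden tray lying upright on the open counter. Body 100 long (x -50..50), 56 wide (y -28..28), 26 tall without its key, 0.24 kg; origin at the centre of the body's underside, z up. The +x end (x 26..50) is a solid nose with a key on top and a notch below; the handle is at the -x end. Home on the deep tray: same yaw, origin 36 straight above the deep one's.
- shallow_key (a point): Foot of the brass key on the shallow tray's nose: centre of its base, at x 39, y 0, z 26 in its body's frame. The key is 20 long in x, 12 wide in y, 8 tall, the top 3 tapered to 8 wide.
- shallow_notch (a point): Notch under the nose of the shallow tray: centre of its mouth, in the plane of the underside at x 38, y 0. It is 16 wide in y, 10 deep, runs from x 26 out through the end face at x 50, and fits over the key of what is below when both point the same way.
- shallow_handle (a point): Gripping point of the shallow tray's dark straight handle bar, which sticks out of the -x end along -x: x -48..-120, 14 wide centred at y -16 (the other side from the deep tray's), z 6 to 22; this point is at x -105, in the middle of the bar.
- stand: Dark wooden block fixed to the counter, 104 (x) x 60 (y), flat top 30 above the counter, with a 124 x 80 x 6 foot; origin at the centre of its underside, z up. A brass key stands on its top at the +x end. The deep tray is home on it when it has the same yaw and its origin is 30 straight above the stand's.
- stand_key (a point): Foot of the brass key on the stand: centre of its base, at x 39, y 0, z 30 in its body's frame. The key is 20 long in x, 12 wide in y, 8 tall, the top 3 tapered to 8 wide.
- organiser: Dark wooden box fixed to the counter, 120 deep (x -60..60), 140 wide (y -70..70), 74 tall with the sprung brass flap on top (not used); origin at the centre of its underside. Its front looks along its own -x. In the front is a bay without floor, 64 wide (y -62..2), 54 high, 112 deep: the deep tray lies in it on the counter, and slides out along the organiser's -x.
- bay (a point): Point on the counter at the middle of the bay (organiser x 0, y -30), where the deep tray's origin is at first, within 4. The tray is wholly out when its origin is 115 or more from this point.
- jar: Bystander: burgundy glass button jar with brass lid, 56 across, 66 tall; origin at the centre of its underside.
- spool: Bystander: boxwood spool standing on end, 40 across, 48 tall; origin at the centre of its underside.
- weight: Bystander: brass weight, 42 across, 56 tall; origin at the centre of its underside.
- plier: Bystander: steel snap plier lying flat, about 140 long along x, 65 over its handles, 14 thick; origin under its middle.
There are look-alikes about, which are no part of the job. Leave any white look-alike of the shallow alone.

How it is judged:
By the outcome, as a careful person would: the job done as asked, in the order asked, and still so for the second after the job is handed in, with the robot touching nothing.
It also fails if it takes over 72 s, if anything falls off the work surface, if the arm or the gripper's body presses on something with over 40 N, if the wrist force passes 120 N, or if a joint passes its speed limit or range.

## Working session

There is one attempt and no reset: what is moved stays moved. The work goes in short steps, Python scripts to look and compute and a tool call to move; the robot and the scene stay as the last step left them, time stands still between calls to the robot, and variables do not carry over. Pictures are saved under pics/ and viewed, at most 10 in all, crops included, and the job is handed in when it is done.

Besides the shell and the picture viewer there is one more tool, called after "Emit:" as name(argument=value, ...) on one line, values as JSON. carry_out: Moves the arm, as the interface text tells. Shifts and turns lie within -1 to 1; 1 stands for 400 mm of shift or 30 degrees of turn. Its arguments: {"type":"object","properties":{"delta_pos":{"type":"array","items":{"type":"array","items":{"type":"number","minimum":-1,"maximum":1}}},"turn":{"type":"array","items":{"type":"array","items":{"type":"number","minimum":-1,"maximum":1}}},"claw":{"type":"array","items":{"type":"number"}},"force":{"type":"number"}},"required":["delta_pos","turn","claw"]}

```bash
ls; mkdir -p pics; cat > h.py <<'E'
import numpy as np, cv2, pickle
from rig import manip
from scipy.spatial.transform import Rotation as R
def grab(n):
    d=manip.get_image(n); pickle.dump(d,open(f'/tmp/{n}.pkl','wb')); return d
def cloud(d):
    z=d['z_map']; v,u=np.mgrid[:z.shape[0],:z.shape[1]]
    P=np.stack([(u-d['cx'])/d['fx']*z,(v-d['cy'])/d['fy']*z,z,np.ones_like(z)],-1)
    W=P@np.linalg.inv(d['world_to_cam']).T
    W=W[...,:3]; W[z==0]=np.nan; return W
def proj(d,p):
    c=d['world_to_cam']@np.r_[p,1]; return c[0]/c[2]*d['fx']+d['cx'],c[1]/c[2]*d['fy']+d['cy']
def rot():
    s=manip.get_state(); q=s['ee_rot']; return s,R.from_quat([q[1],q[2],q[3],q[0]])
def go(p,yaw=None):
    """tool-axis scaled shift to world p and scaled turn so tool points down with closing axis y at world angle yaw (rad)"""
    s,r=rot(); d=r.inv().apply(np.array(p)-s['position'])/0.4
    t=np.zeros(3)
    if yaw is not None:
        best=None
        for k in (0,np.pi):
            y=np.array([np.cos(yaw+k),np.sin(yaw+k),0]); z=np.array([0,0,-1.]); x=np.cross(y,z)
            rv=(r.inv()*R.from_matrix(np.c_[x,y,z])).as_rotvec()
            if best is None or np.linalg.norm(rv)<np.linalg.norm(best): best=rv
        t=np.degrees(best)/30
    print('shift',d.round(4),'turn',t.round(4)); return d,t
E
python3 - <<'E'
from h import *
for n in ('top','scene'):
    d=grab(n); cv2.imwrite(f'pics/{n}0.png',d['image'][...,::-1])
    for q in ['deep','deep_handle','shallow','shallow_key','shallow_handle','stand','stand_key','organiser','jar','spool','weight','plier']:
        print(n,q,[(np.round(x['point'],3).tolist(),round(x['score'],2)) for x in manip.place_of(n,q)][:4])
print(manip.get_state())
E
```

```text
pics
top deep []
top deep_handle [([0.542, 0.169, 0.014], 0.48)]
top shallow [([0.726, -0.21, 0.001], 0.88), ([0.636, -0.02, -0.001], 0.78)]
top shallow_key [([0.599, -0.011, 0.029], 0.73), ([0.69, -0.234, 0.028], 0.66)]
top shallow_handle [([0.738, -0.04, 0.008], 0.87), ([0.807, -0.145, 0.016], 0.62)]
top stand [([0.504, -0.279, 0.002], 0.67)]
top stand_key [([0.529, -0.254, 0.032], 0.72), ([0.76, 0.108, 0.002], 0.38)]
top organiser [([0.62, 0.244, 0.001], 0.77)]
top jar [([0.761, 0.108, 0.002], 0.58), ([0.414, -0.089, 0.0], 0.37), ([0.394, 0.277, 0.001], 0.15)]
top spool [([0.413, -0.09, 0.001], 0.69)]
top weight [([0.392, 0.279, 0.002], 0.68)]
top plier [([0.488, 0.434, -0.002], 0.55), ([0.533, -0.253, 0.032], 0.26)]
scene deep []
scene deep_handle [([0.549, 0.165, 0.02], 0.54)]
scene shallow [([0.72, -0.211, -0.001], 0.82), ([0.638, -0.023, -0.002], 0.64)]
scene shallow_key [([0.696, -0.231, 0.027], 0.98), ([0.597, -0.009, 0.029], 0.87)]
scene shallow_handle [([0.741, -0.042, 0.015], 0.7), ([0.806, -0.142, 0.013], 0.69)]
scene stand [([0.499, -0.279, 0.001], 0.88)]
scene stand_ke
[... 337 characters left out ...]
, 'qpos': array([-1.42702243e+00,  2.75877501e-01,  1.50491495e+00, -8.86255357e-06,
        1.36069068e+00, -1.21026845e-01]), 'qd': array([-3.40455058e-05,  1.68979791e-03, -1.61430199e-03,  9.15411419e-05,
        2.60141204e-04,  2.04568781e-03]), 'effort': array([-8.06459616e-05, -4.16656494e+01, -2.46097219e+01,  1.40694146e-04,
        3.91022850e-04,  4.20560951e-06]), 'position': array([ 0.15046785, -0.55499049,  0.23133489]), 'ee_rot': array([ 5.48063888e-05,  9.91247744e-01,  1.32014800e-01, -3.71079017e-06]), 'contact_force': array([ 0.01627053, -0.21392131, -0.05898502]), 'moment': array([-0.00849071,  0.04533641, -0.02200975]), 'gripper_force': 0.0, 'width': 0.0855283783947635}
```

View pics/top0.png

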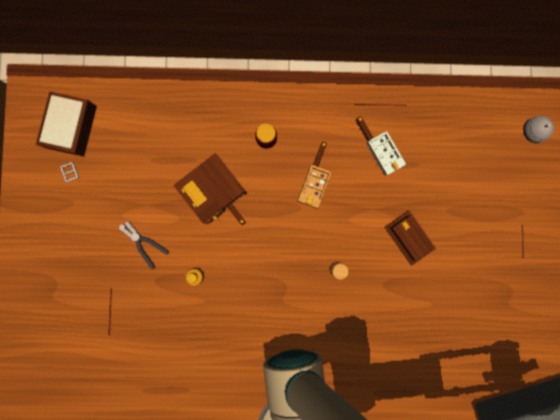

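View pics/scene0.png

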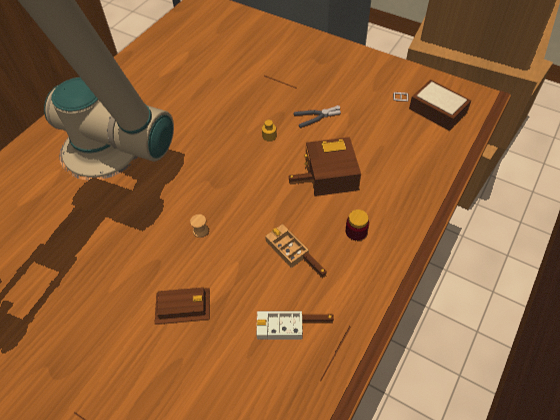

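The shallow has two candidates: the wooden tray at top px (314,185) / scene (287,245), and the white tray at top px (386,153) / scene (279,323). The wooden one fits, because the white one is the look-alike I was told to leave alone. The organiser is at top px (210,188) with the deep tray's handle sticking out at (237,214). The stand is at (410,237) with its key at (406,226). I'll confirm the shallow in a crop and measure.

```bash
cat >> h.py <<'E'
def rect(W,c,rad,z0,z1):
    m=(np.hypot(W[...,0]-c[0],W[...,1]-c[1])<rad)&(W[...,2]>z0)&(W[...,2]<z1)
    p=W[m]; (cx,cy),(w,h),a=cv2.minAreaRect((p[:,:2]*1000).astype(np.float32))
    if w<h: w,h,a=h,w,a+90
    return dict(n=len(p),c=(round(cx,1),round(cy,1)),wh=(round(w,1),round(h,1)),yaw=round(a%180,1),zmed=round(float(np.median(p[:,2])),4))
E
python3 - <<'E'
from h import *
ims=[]
for n in ('top','scene'):
    d=pickle.load(open(f'/tmp/{n}.pkl','rb')); W=cloud(d)
    print(n,'stand top',rect(W,(.502,-.279),.09,.025,.034),'foot',rect(W,(.502,-.279),.1,.003,.05))
    print(' shallow all',rect(W,(.637,-.02),.075,.022,.030),'body', rect(W,(.637,-.02),.058,.006,.04))
    print(' organiser',rect(W,(.617,.244),.12,.06,.085), rect(W,(.617,.244),.1,.066,.072))
    print(' handle',rect(W,(.545,.167),.035,.012,.035),rect(W,(.74,-.04),.04,.008,.035))
    u,v=proj(d,(.66,-.08,.02)); u,v=int(u),int(v)
    ims.append(cv2.resize(d['image'][v-60:v+60,u-80:u+80],None,fx=3,fy=3,interpolation=2))
cv2.imwrite('pics/crop1.png',np.vstack([i[:300,:] for i in ims])[...,::-1])
E
```

```text
top stand top {'n': 900, 'c': (502.0, -278.8), 'wh': (104.0, 61.4), 'yaw': 35.8, 'zmed': 0.03} foot {'n': 1610, 'c': (503.1, -281.1), 'wh': (192.8, 192.0), 'yaw': 90.9, 'zmed': 0.0282}
 shallow all {'n': 361, 'c': (643.6, -27.9), 'wh': (128.8, 55.9), 'yaw': 160.3, 'zmed': 0.0256} body {'n': 702, 'c': (638.5, -18.0), 'wh': (112.5, 71.0), 'yaw': 160.1, 'zmed': 0.0226}
 organiser {'n': 2650, 'c': (615.2, 240.7), 'wh': (132.3, 122.7), 'yaw': 129.3, 'zmed': 0.0702} {'n': 2042, 'c': (615.2, 240.7), 'wh': (132.3, 122.7), 'yaw': 129.3, 'zmed': 0.0697}
 handle {'n': 116, 'c': (549.6, 174.2), 'wh': (52.2, 14.0), 'yaw': 38.8, 'zmed': 0.0259} {'n': 100, 'c': (724.9, -39.7), 'wh': (49.1, 13.6), 'yaw': 160.3, 'zmed': 0.0218}
scene stand top {'n': 1070, 'c': (505.4, -278.4), 'wh': (104.4, 62.8), 'yaw': 35.0, 'zmed': 0.0295} foot {'n': 1963, 'c': (500.3, -280.3), 'wh': (190.8, 190.4), 'yaw': 153.9, 'zmed': 0.0272}
 shallow all {'n': 359, 'c': (645.2, -28.1), 'wh': (127.2, 58.0), 'yaw': 160.3, 'zmed': 0.0253} body {'n': 864, 'c': (637.6, -24.9), 'wh': (111.0, 58.2), 'yaw': 161.5, 'zmed': 0.0208}
 organiser {'n': 1877, 'c': (619.5, 241.0), 'wh': (139.6, 123.5), 'yaw': 129.9, 'zmed': 0.0701} {'n': 1280, 'c': (620.1, 241.4), 'wh': (140.1, 121.3), 'yaw': 129.1, 'zmed': 0.0696}
 handle {'n': 117, 'c': (552.5, 173.6), 'wh': (46.9, 20.2), 'yaw': 37.0, 'zmed': 0.0238} {'n': 147, 'c': (727.3, -39.2), 'wh': (54.0, 15.1), 'yaw': 160.9, 'zmed': 0.0208}
```

View pics/crop1.png

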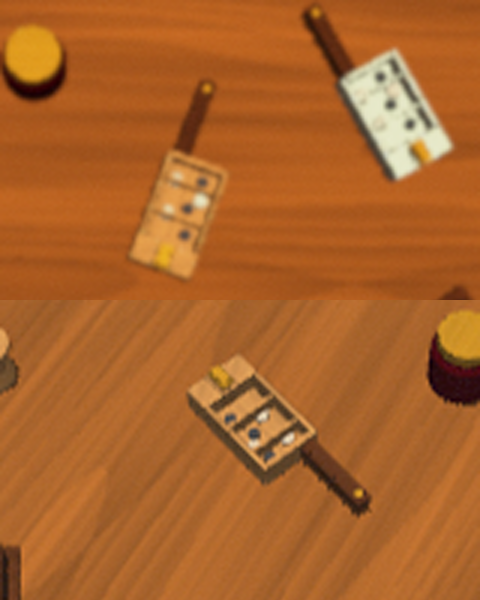

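The crop confirms it. The wooden tray (handle end at crop px (207,88), key at (163,257)) is the shallow, and the white one stays put. On the way I'll hover over the stand and then the shallow for wrist views.

```bash
python3 - <<'E'
from h import *
go((.47,-.30,.30),np.radians(-54.6))
E
```

```text
shift [ 0.9378 -0.4062 -0.1717] turn [ 2.000e-04  1.000e-04 -6.743e-01]
```

Emit:
carry_out(delta_pos=[[0.938,-0.406,-0.172],[0.938,-0.406,-0.172],[0.938,-0.406,-0.172],[0.938,-0.406,-0.172],[0.938,-0.406,-0.172],[0.938,-0.406,-0.172],[0.938,-0.406,-0.172],[0.938,-0.406,-0.172],[0.938,-0.406,-0.172],[0.938,-0.406,-0.172],[0.938,-0.406,-0.172],[0.938,-0.406,-0.172]], turn=[[0,0,-0.674],[0,0,-0.674],[0,0,-0.674],[0,0,-0.674],[0,0,-0.674],[0,0,-0.674],[0,0,-0.674],[0,0,-0.674],[0,0,-0.674],[0,0,-0.674],[0,0,-0.674],[0,0,-0.674]], claw=[-1,-1,-1,-1,-1,-1,-1,-1,-1,-1,-1,-1])

```text
clock: 2.5
position: [0.4687, -0.3011, 0.2997]
ee_rot: [-0.0, 0.953, 0.303, -0.001]
contact_force: [-0.8, -1.3, -0.3]
width: 0.0855
gripper_force: 0.0
```

```bash
python3 - <<'E'
from h import *
d=grab('wrist'); cv2.imwrite('pics/w1.png',d['image'][...,::-1]); W=cloud(d)
print(manip.get_state()['position'],np.linalg.inv(d['world_to_cam'])[:3,3],proj(d,(.503,-.279,.03)))
try: print(rect(W,(.503,-.279),.09,.024,.034)); print(rect(W,(.531,-.257),.03,.0335,.045))
except Exception as e: print(e)
go((.60,-.02,.30),np.radians(-54.6))
E
```

```text
[ 0.46868557 -0.30121209  0.29973346] [ 0.52248004 -0.26415225  0.44234315] (np.float64(270.1180627504359), np.float64(126.321384986914))
{'n': 5056, 'c': (503.8, -278.9), 'wh': (103.3, 60.1), 'yaw': 35.6, 'zmed': 0.0302}
{'n': 238, 'c': (535.3, -256.6), 'wh': (19.2, 11.6), 'yaw': 35.2, 'zmed': 0.0375}
shift [ 0.6739 -0.3845 -0.0011] turn [-0.0012  0.002  -0.0047]
```

View pics/w1.png

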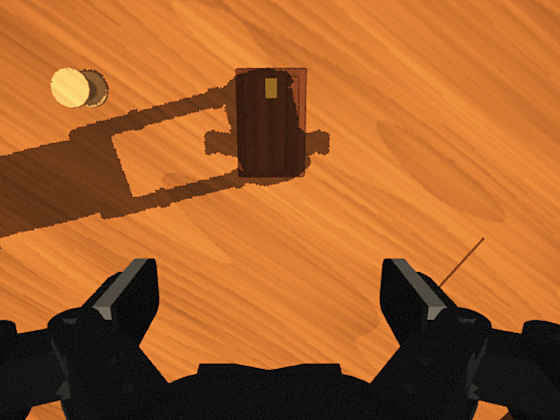

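The wrist picture shows the stand at px (271,122) and its key at (271,88). The rectangle is 103x60 and the key lies where it should: stand at (503.8, -278.9) mm, yaw 35.5°. Next I'll view the shallow.

Emit:
carry_out(delta_pos=[[0.674,-0.384,0],[0.674,-0.384,0],[0.674,-0.384,0],[0.674,-0.384,0],[0.674,-0.384,0],[0.674,-0.384,0],[0.674,-0.384,0],[0.674,-0.384,0],[0.674,-0.384,0]], turn=[[0,0,0],[0,0,0],[0,0,0],[0,0,0],[0,0,0],[0,0,0],[0,0,0],[0,0,0],[0,0,0]], claw=[-1,-1,-1,-1,-1,-1,-1,-1,-1])

```text
clock: 3.45
position: [0.6003, -0.0205, 0.2998]
ee_rot: [0.0, 0.953, 0.303, -0.001]
contact_force: [-0.2, -0.3, 0.7]
width: 0.0854
gripper_force: 0.0
```

```bash
python3 - <<'E'
from h import *
d=grab('wrist'); W=cloud(d)
print(manip.get_state()['position'],proj(d,(.637,-.02,.03)))
print(rect(W,(.637,-.02),.08,.0235,.029)); print('key',rect(W,(.599,-.008),.03,.030,.045)); print('handle',rect(W,(.72,-.035),.035,.018,.0235))
print(rect(W,(.637,-.02),.062,.0235,.029))
go((.502,.128,.15),np.radians(-50.7))
E
```

```text
[ 0.60021354 -0.02081774  0.30000984] (np.float64(287.10736567172455), np.float64(135.97659807426078))
{'n': 1720, 'c': (646.3, -28.4), 'wh': (130.7, 56.2), 'yaw': 160.4, 'zmed': 0.0262}
key {'n': 191, 'c': (595.3, -10.1), 'wh': (20.2, 11.9), 'yaw': 160.6, 'zmed': 0.0332}
handle {'n': 792, 'c': (718.2, -37.0), 'wh': (67.7, 14.0), 'yaw': 160.4, 'zmed': 0.0219}
{'n': 1707, 'c': (637.8, -25.4), 'wh': (112.6, 56.2), 'yaw': 160.4, 'zmed': 0.0262}
shift [ 0.0148 -0.4457  0.3748] turn [ 0.0009  0.0025 -0.1347]
```

Emit:
carry_out(delta_pos=[[0.015,-0.446,0.15],[0.015,-0.446,0.15],[0.015,-0.446,0.15],[0.015,-0.446,0.15],[0.015,-0.446,0.15],[0.015,-0.446,0.15],[0.015,-0.446,0.15]], turn=[[0,0,-0.135],[0,0,-0.135],[0,0,-0.135],[0,0,-0.135],[0,0,-0.135],[0,0,-0.135],[0,0,-0.135]], claw=[-1,-1,-1,-1,-1,-1,-1])

```text
clock: 4.2
position: [0.5037, 0.1285, 0.2408]
ee_rot: [0.001, 0.942, 0.336, 0.001]
contact_force: [0.2, -0.1, 0.0]
width: 0.0853
gripper_force: 0.0
```

```bash
python3 - <<'E'
from h import *
d=grab('wrist'); W=cloud(d); cv2.imwrite('pics/w2.png',d['image'][...,::-1])
print('handle',rect(W,(.545,.165),.03,.018,.032),proj(d,(.545,.165,.026)))
print('org',rect(W,(.617,.241),.1,.066,.072))
a=np.radians(39.3); p=np.array([.6365,.2178])+np.array([[np.cos(a),-np.sin(a)],[np.sin(a),np.cos(a)]])@[-.106,.016]; print(p)
go((p[0],p[1],.10),np.radians(-50.7))
E
```

```text
handle {'n': 701, 'c': (549.4, 171.8), 'wh': (43.9, 13.1), 'yaw': 38.8, 'zmed': 0.026} (np.float64(265.57262919387335), np.float64(114.8152634371199))
org {'n': 9811, 'c': (588.0, 216.3), 'wh': (132.3, 42.3), 'yaw': 129.3, 'zmed': 0.0702}
[0.54433884 0.16304307]
shift [ 0.1327 -0.0032  0.3521] turn [ 0.0032 -0.0021  0.0001]
```

View pics/w2.png

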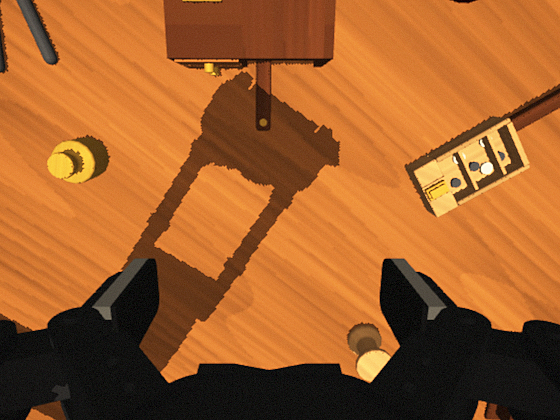

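The handle is clear in this view, from px (264,62) to its tip at (263,125). The gripping point comes out at about (543, 166.5) mm, yaw 39°. I'll descend there and grip.

```bash
python3 - <<'E'
from h import *
go((.543,.1665,.10),np.radians(-51)); go((.543,.1665,.003),np.radians(-51))
E
```

```text
shift [ 0.1356 -0.012   0.352 ] turn [ 0.0032 -0.0021  0.0101]
shift [ 0.1353 -0.0124  0.5945] turn [ 0.0032 -0.0021  0.0101]
```

Emit:
carry_out(delta_pos=[[0.136,-0.012,0.1],[0.136,-0.012,0.352],[0.136,-0.012,0.352],[0.136,-0.012,0.45],[0.136,-0.012,0.53],[0.136,-0.012,0.57],[0.136,-0.012,0.593],[0.136,-0.012,0.593]], turn=[[0,0,0.01],[0,0,0.01],[0,0,0.01],[0,0,0.01],[0,0,0.01],[0,0,0.01],[0,0,0.01],[0,0,0.01]], claw=[-1,-1,-1,-1,-1,-1,-1,-1], force=30)

```text
clock: 5.05
position: [0.5419, 0.1674, 0.0019]
ee_rot: [-0.0, 0.942, 0.334, -0.001]
contact_force: [0.1, 0.2, 0.2]
width: 0.0853
gripper_force: 0.0
```

Emit:
carry_out(delta_pos=[[0,0,0],[0,0,0],[0,0,0],[0,0,0],[0,0,0],[0,0,0],[0,0,0],[0,0,0],[0,0,0],[0,0,0]], turn=[[0,0,0],[0,0,0],[0,0,0],[0,0,0],[0,0,0],[0,0,0],[0,0,0],[0,0,0],[0,0,0],[0,0,0]], claw=[0.9,0.9,0.9,0.9,0.9,0.9,0.9,0.9,0.9,0.9], force=30)

```text
clock: 6.05
position: [0.5419, 0.1683, 0.0033]
ee_rot: [0.0, 0.942, 0.335, 0.0]
contact_force: [0.4, -2.3, 5.3]
width: 0.0133
gripper_force: 29.7
```

Emit:
carry_out(delta_pos=[[-0.03,0,-0.002],[-0.07,0,-0.002],[-0.11,0,-0.002],[-0.15,0,-0.002],[-0.19,0,-0.002],[-0.23,0,-0.002],[-0.27,0,-0.002],[-0.31,0,-0.002],[-0.35,0,-0.002],[-0.375,0,-0.002],[-0.385,0,-0.002],[-0.385,0,-0.002]], turn=[[0,0,0],[0,0,0],[0,0,0],[0,0,0],[0,0,0],[0,0,0],[0,0,0],[0,0,0],[0,0,0],[0,0,0],[0,0,0],[0,0,0]], claw=[0.9,0.9,0.9,0.9,0.9,0.9,0.9,0.9,0.9,0.9,0.9,0.9])

```text
clock: 7.25
position: [0.4204, 0.0707, 0.0036]
ee_rot: [-0.0, 0.942, 0.335, -0.001]
contact_force: [-1.8, -2.0, 3.5]
width: 0.0135
gripper_force: 30.1
```

Emit:
carry_out(delta_pos=[[0,0,0],[0,0,0],[0,0,0],[0,0,0],[0,0,0],[0,0,-0.1],[0,0,-0.2],[0,0,-0.325],[0,0,-0.45],[0,0,-0.55],[-0.1,0,-0.55],[-0.1,0,-0.55]], turn=[[0,0,0],[0,0,0],[0,0,0],[0,0,0],[0,0,0],[0,0,0],[0,0,0],[0,0,0],[0,0,0],[0,0,0],[0,0,0],[0,0,0]], claw=[-1,-1,-1,-1,-1,-1,-1,-1,-1,-1,-1,-1])

```text
clock: 8.45
position: [0.3881, 0.0448, 0.2247]
ee_rot: [0.001, 0.942, 0.335, -0.0]
contact_force: [-0.3, 0.4, -0.7]
width: 0.0853
gripper_force: 0.0
```

```bash
python3 - <<'E'
from h import *
s=manip.get_state(); print(s['position'],s['contact_force'])
d=grab('wrist'); W=cloud(d); cv2.imwrite('pics/w3.png',d['image'][...,::-1])
c=(.516,.125)
print('body',rect(W,c,.07,.033,.0385)); print('key',rect(W,(c[0]+.03,c[1]+.024),.03,.0395,.05)); print('handle',rect(W,(.44,.085),.035,.018,.03))
E
```

```text
[0.38812746 0.04478035 0.22472905] [-0.28606994  0.43615155 -0.73967205]
body {'n': 1191, 'c': (493.2, 107.9), 'wh': (56.0, 49.2), 'yaw': 128.6, 'zmed': 0.036}
key {'n': 0, 'c': (0.0, 0.0), 'wh': (0.0, 0.0), 'yaw': 0.0, 'zmed': nan}
handle {'n': 1226, 'c': (439.5, 83.0), 'wh': (66.3, 27.7), 'yaw': 37.9, 'zmed': 0.026}
  return _methods._mean(a, axis=axis, dtype=dtype,
  ret = ret.dtype.type(ret / rcount)
```

View pics/w3.png

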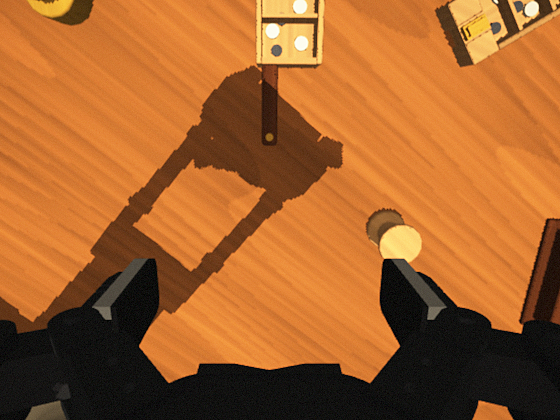

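The deep tray is out and released, with its handle tip at px (269,138) and its body at the top edge of the view. I'll shift forward to see all of it.

Emit:
carry_out(delta_pos=[[0.12,0,-0.1],[0.225,0,-0.15],[0.225,0,-0.15],[0.225,0,-0.15]], turn=[[0,0,0],[0,0,0],[0,0,0],[0,0,0]], claw=[-1,-1,-1,-1])

```text
clock: 8.9
position: [0.4622, 0.1039, 0.2833]
ee_rot: [-0.0, 0.942, 0.336, -0.0]
contact_force: [0.1, 0.4, 0.4]
width: 0.0854
gripper_force: 0.0
```

```bash
python3 - <<'E'
from h import *
d=grab('wrist'); W=cloud(d)
c=(.516,.125)
print(proj(d,(*c,.036)))
print('body',rect(W,c,.075,.033,.0385)); print('key',rect(W,(c[0]+.03,c[1]+.024),.035,.0395,.05)); print('handle',rect(W,(.44,.085),.035,.018,.03))
E
```

```text
(np.float64(285.62618852506154), np.float64(113.72281089458643))
body {'n': 2105, 'c': (513.2, 123.6), 'wh': (100.1, 55.4), 'yaw': 38.8, 'zmed': 0.0361}
key {'n': 259, 'c': (543.2, 148.2), 'wh': (19.8, 11.0), 'yaw': 39.8, 'zmed': 0.0431}
handle {'n': 715, 'c': (437.1, 84.0), 'wh': (63.4, 13.7), 'yaw': 39.1, 'zmed': 0.026}
```

```bash
python3 - <<'E'
from h import *
go((.5163,.1261,.10),np.radians(-51.2)); go((.5163,.1261,.001),np.radians(-51.2))
E
```

```text
shift [0.1456 0.0444 0.4558] turn [-0.0025  0.0048  0.0137]
shift [0.1462 0.0447 0.7033] turn [-0.0025  0.0048  0.0137]
```

Emit:
carry_out(delta_pos=[[0.146,0.045,0.1],[0.146,0.045,0.22],[0.146,0.045,0.34],[0.146,0.045,0.45],[0.146,0.045,0.53],[0.146,0.045,0.61],[0.146,0.045,0.67],[0.146,0.045,0.7],[0.146,0.045,0.702],[0.146,0.045,0.702]], turn=[[0,0,0.014],[0,0,0.014],[0,0,0.014],[0,0,0.014],[0,0,0.014],[0,0,0.014],[0,0,0.014],[0,0,0.014],[0,0,0.014],[0,0,0.014]], claw=[-1,-1,-1,-1,-1,-1,-1,-1,-1,-1])

```text
clock: 9.95
position: [0.5174, 0.1254, 0.0032]
ee_rot: [0.0, 0.944, 0.331, 0.0]
contact_force: [-0.5, 0.1, 0.7]
width: 0.0854
gripper_force: 0.0
```

Emit:
carry_out(delta_pos=[[0,0,0],[0,0,0],[0,0,0],[0,0,0],[0,0,0],[0,0,0],[0,0,-0.05],[0,0,-0.12],[0,0,-0.22],[0,0,-0.32],[0,0,-0.35],[0,0,-0.35]], turn=[[0,0,0],[0,0,0],[0,0,0],[0,0,0],[0,0,0],[0,0,0],[0,0,0],[0,0,0],[0,0,0],[0,0,0],[0,0,0],[0,0,0]], claw=[0.9,0.9,0.9,0.9,0.9,0.9,0.9,0.9,0.9,0.9,0.9,0.9], force=45)

```text
clock: 11.15
position: [0.5185, 0.1259, 0.1446]
ee_rot: [0.001, 0.943, 0.332, 0.002]
contact_force: [0.4, -0.1, -4.8]
width: 0.0552
gripper_force: 50.1
```

```bash
python3 - <<'E'
from h import *
s,r=rot(); print(s['position'],s['contact_force'],s['width'],s['gripper_force'],s['moment'])
d=grab('wrist'); W=cloud(d); cv2.imwrite('pics/w4.png',d['image'][...,::-1])
np.save('/tmp/W4.npy',W)
E
```

```text
[0.51851557 0.12588357 0.14457701] [ 0.3767464  -0.07122967 -4.82141413] 0.05518933468679792 50.0724595785141 [ 0.04179343 -0.0466461  -0.00736206]
```

View pics/w4.png

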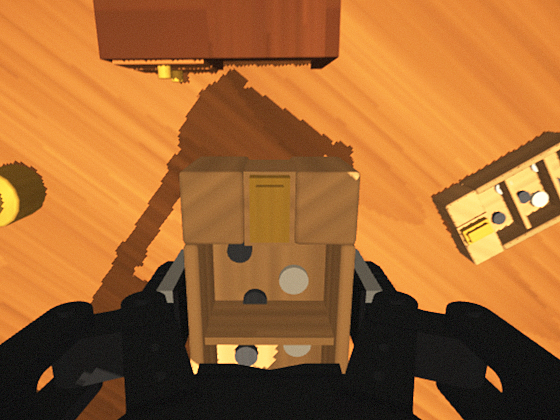

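The deep tray is held level, with its nose at px (270,205) and its key at (270,210). I'll measure how it sits in the tool frame.

```bash
cat >> h.py <<'E'
def held(W,H):
    """key & nose of held tray in tool frame (mm), H = body height"""
    s,r=rot(); T=r.inv().apply((W-s['position']).reshape(-1,3)).reshape(W.shape)*1000
    return T
def mr(p):
    (cx,cy),(w,h),a=cv2.minAreaRect(p[:,:2].astype(np.float32)); return np.round([cx,cy,w,h,a],1)
E
python3 - <<'E'
from h import *
T=held(np.load('/tmp/W4.npy'),36)
m=(T[...,0]>15)&(T[...,0]<70)&(abs(T[...,1])<35)&(T[...,2]<0)&(T[...,2]>-60)
p=T[m]; h,e=np.histogram(p[:,2],bins=np.arange(-60,1,1)); print([(int(b),int(n)) for b,n in zip(e,h) if n>60])
zt=e[np.argmax(h*(e[:-1]<-20))]+.5; print(zt)
n=p[abs(p[:,2]-zt)<2]; k=p[(p[:,2]<zt-6.5)&(p[:,2]>zt-11)]
print('nose',mr(n),len(n)); print('key top',mr(k),len(k))
A=np.c_[n[:,:2],np.ones(len(n))]; print('plane',np.linalg.lstsq(A,n[:,2],rcond=None)[0])
E
```

```text
[(-43, 613), (-42, 703), (-41, 145), (-40, 469), (-39, 567), (-38, 87), (-36, 373), (-35, 4143), (-34, 5464), (-33, 1024), (-32, 174), (-31, 121), (-30, 127), (-29, 92), (-28, 109), (-27, 94), (-26, 111), (-25, 79), (-24, 96), (-23, 82), (-22, 96), (-21, 71), (-20, 89), (-19, 78), (-17, 103), (-15, 81), (-13, 64), (-12, 73), (-10, 90)]
-33.5
nose [30.8  1.4 31.6 56.3  0.1] 11057
key top [35.9  1.4 19.2 11.6  0.4] 1518
plane [-1.25551655e-03 -1.80651674e-03 -3.37798516e+01]
```

```bash
python3 - <<'E'
from h import *
go((.506,-.2764,.12),np.radians(-54.5))
E
```

```text
shift [-0.6502  0.7671  0.0565] turn [2.000e-04 1.000e-04 1.075e-01]
```

Emit:
carry_out(delta_pos=[[-0.065,0.077,0.0],[-0.13,0.153,0.0],[-0.195,0.23,0.0],[-0.26,0.307,0.0],[-0.325,0.384,0.0],[-0.39,0.46,0.0],[-0.455,0.537,0.0],[-0.52,0.614,0.0],[-0.585,0.69,0.02],[-0.65,0.767,0.056],[-0.65,0.767,0.056],[-0.65,0.767,0.056]], turn=[[0,0,0.02],[0,0,0.04],[0,0,0.06],[0,0,0.08],[0,0,0.1],[0,0,0.108],[0,0,0.108],[0,0,0.108],[0,0,0.108],[0,0,0.108],[0,0,0.108],[0,0,0.108]], claw=[0.9,0.9,0.9,0.9,0.9,0.9,0.9,0.9,0.9,0.9,0.9,0.9])

```text
clock: 12.4
position: [0.5044, -0.2758, 0.117]
ee_rot: [-0.003, 0.953, 0.304, -0.002]
contact_force: [-0.7, 1.5, -3.6]
width: 0.0553
gripper_force: 50.4
```

```bash
python3 - <<'E'
from h import *
s,r=rot(); print(s['position'])
d=grab('wrist'); W=cloud(d); cv2.imwrite('pics/w5.png',d['image'][...,::-1])
T=held(W,36); o=s['position']
m=(T[...,0]>15)&(T[...,0]<70)&(abs(T[...,1])<35)&(abs(T[...,2]+33.8)<2)
print('nose',mr(T[m])); m2=(T[...,0]>15)&(T[...,0]<70)&(abs(T[...,1])<25)&(T[...,2]>-44.5)&(T[...,2]<-40); print('key',mr(T[m2]))
# stand foot/top in tool frame: rows by x slice
for lo,hi in ((.0245,.034),(.0035,.0085)):
    mm=(W[...,2]>lo)&(W[...,2]<hi)&(abs(T[...,0])<90)&(abs(T[...,1])<60)
    p=T[mm]; print(lo,len(p),np.round([p[:,0].min(),p[:,0].max(),p[:,1].min(),p[:,1].max()],1) if len(p) else '')
go((.506,-.2764,.06),np.radians(-54.5))
E
```

```text
[ 0.50436544 -0.27576782  0.11696096]
nose [30.3  1.2 54.3 28.8 89.2]
key [33.9  1.1  7.7 15.3 89.5]
0.0245 2323 [ 30.8  49.3 -26.8  33.1]
0.0035 2420 [ 29.4  58.9 -36.8  43.3]
shift [0.0005 0.0053 0.1445] turn [-0.0113  0.0027 -0.0025]
```

View pics/w5.png

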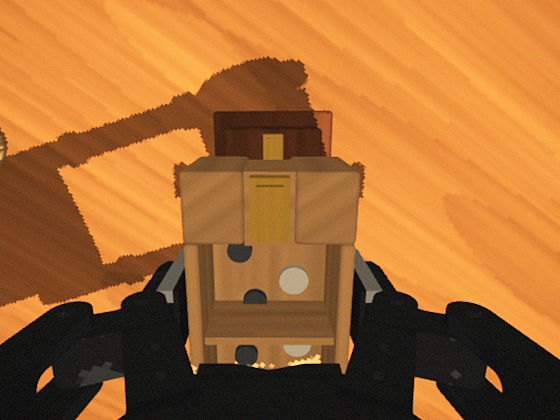

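The stand's key is at px (272,147), just ahead of the tray's key at (270,210). In the tool frame the stand centre is about 2 mm to +y of the tray, which agrees with the world target. I'll let the arm settle and descend partway.

Emit:
carry_out(delta_pos=[[0,0,0],[0,0,0],[0,0,0]], turn=[[0,0,0],[0,0,0],[0,0,0]], claw=[0.9,0.9,0.9])

```text
clock: 12.75
position: [0.5067, -0.2753, 0.1208]
ee_rot: [0.0, 0.952, 0.305, 0.0]
contact_force: [0.5, 0.0, -5.0]
width: 0.0553
gripper_force: 50.4
```

```bash
python3 - <<'E'
from h import *
s,r=rot(); print(s['position'],r.as_matrix()[:,2])
d=grab('wrist'); W=cloud(d); T=held(W,36)
m=(T[...,0]>15)&(T[...,0]<70)&(abs(T[...,1])<35)&(abs(T[...,2]+33.8)<2)
n=T[m]; print('nose',mr(n),np.percentile(n[:,1],[.5,99.5]).mean(),n[:,0].max())
mm=(W[...,2]>.0245)&(W[...,2]<.034)&(abs(T[...,0])<90)&(abs(T[...,1])<60)
p=T[mm]; print(len(p),np.round([p[:,0].min(),p[:,0].max(),p[:,1].min(),p[:,1].max()],1),mr(p))
go((.506,-.2764,.06),np.radians(-54.5))
E
```

```text
[ 0.50673179 -0.27528684  0.12075986] [ 3.02250032e-04 -2.04662727e-04 -9.99999933e-01]
nose [30.3  0.5 55.  30.5 90. ] 0.4961559648847942 45.47709868324397
2071 [ 31.2  47.9 -28.7  31.2] [39.6  1.3 59.9 16.7 90. ]
shift [-0.0029  0.0007  0.1521] turn [ 0.0009 -0.0003  0.0019]
```

Emit:
carry_out(delta_pos=[[-0.001,0.0015,0.04],[-0.001,0.0015,0.09],[-0.001,0.0015,0.14],[-0.001,0.0015,0.17],[-0.001,0.0015,0.18],[-0.001,0.0015,0.19],[-0.001,0.0015,0.2],[-0.001,0.0015,0.207],[-0.001,0.0015,0.212],[-0.001,0.0015,0.215],[-0.001,0.0015,0.215]], turn=[[0,0,0],[0,0,0],[0,0,0],[0,0,0],[0,0,0],[0,0,0],[0,0,0],[0,0,0],[0,0,0],[0,0,0],[0,0,0]], claw=[0.9,0.9,0.9,0.9,0.9,0.9,0.9,0.9,0.9,0.9,0.9])

```text
clock: 13.9
position: [0.5065, -0.277, 0.0345]
ee_rot: [0.0, 0.952, 0.305, 0.0]
contact_force: [-0.4, -0.2, -3.4]
width: 0.0552
gripper_force: 50.3
```

Emit:
carry_out(delta_pos=[[0,0,0.0025],[0,0,0.004],[0,0,0.005],[0,0,0.005]], turn=[[0,0,0],[0,0,0],[0,0,0],[0,0,0]], claw=[0.9,0.9,0.9,0.9])

```text
clock: 14.3
position: [0.5067, -0.2771, 0.0344]
ee_rot: [0.0, 0.952, 0.305, 0.0]
contact_force: [-2.7, 2.2, 7.4]
width: 0.0551
gripper_force: 51.9
```

```bash
python3 - <<'E'
from h import *
d=grab('wrist'); W=cloud(d); T=held(W,36); s,r=rot()
m=(T[...,0]>15)&(T[...,0]<70)&(abs(T[...,1])<35)&(abs(T[...,2]+33.8)<3)
n=W[m]; print('nose top z',np.median(n[:,2]),mr(T[m])); A=np.c_[n[:,:2],np.ones(len(n))]; print(np.linalg.lstsq(A,n[:,2],rcond=None)[0])
E
```

```text
nose top z 0.06623292788143421 [30.3  0.7 30.4 55.7  0. ]
[0.0108146  0.00716912 0.06253522]
```

The top is at 66.2 mm (expected 66) and level, so the tray is home. I'll release and rise.

Emit:
carry_out(delta_pos=[[0,0,0],[0,0,0],[0,0,0],[0,0,0],[0,0,0],[0,0,-0.06],[0,0,-0.15],[0,0,-0.27],[0,0,-0.39],[-0.1,0,-0.51],[-0.14,0,-0.62],[-0.14,0,-0.65]], turn=[[0,0,0],[0,0,0],[0,0,0],[0,0,0],[0,0,0],[0,0,0],[0,0,0],[0,0,0],[0,0,0],[0,0,0],[0,0,0],[0,0,0]], claw=[-1,-1,-1,-1,-1,-1,-1,-1,-1,-1,-1,-1])

```text
clock: 15.55
position: [0.4605, -0.3116, 0.2973]
ee_rot: [0.003, 0.953, 0.304, 0.001]
contact_force: [0.4, 0.4, -0.2]
width: 0.0855
gripper_force: 0.0
```

```bash
python3 - <<'E'
from h import *
d=grab('wrist'); W=cloud(d); s,r=rot(); print(s['position'],s['width'])
print('body',rect(W,(.504,-.279),.075,.0625,.069)); print('key',rect(W,(.535,-.256),.025,.0705,.08))
m=(np.hypot(W[...,0]-.504,W[...,1]+.279)<.07)&(W[...,2]>.0635)&(W[...,2]<.069); n=W[m];A=np.c_[n[:,:2],np.ones(len(n))]; print(np.linalg.lstsq(A,n[:,2],rcond=None)[0])
go((.60,-.03,.25),np.radians(-24.6))
E
```

```text
[ 0.46157363 -0.31216962  0.29925135] 0.08551092061423456
body {'n': 2313, 'c': (502.3, -280.6), 'wh': (99.2, 56.2), 'yaw': 35.4, 'zmed': 0.0661}
key {'n': 269, 'c': (534.0, -257.7), 'wh': (19.8, 11.3), 'yaw': 35.4, 'zmed': 0.0731}
[-0.00080826  0.00151032  0.06695636]
shift [ 0.6904 -0.3761  0.1201] turn [ 0.0215  0.0024 -1.0006]
```

Emit:
carry_out(delta_pos=[[0,0,0],[0,0,0],[0,0,0]], turn=[[0,0,0],[0,0,0],[0,0,0]], claw=[-1,-1,-1])

```text
clock: 15.9
position: [0.4605, -0.3086, 0.2904]
ee_rot: [-0.002, 0.952, 0.305, -0.001]
contact_force: [0.1, 0.6, 0.1]
width: 0.0854
gripper_force: 0.0
```

```bash
python3 - <<'E'
from h import *
d=grab('wrist'); W=cloud(d)
print('body',rect(W,(.504,-.279),.075,.0625,.069)); print('key',rect(W,(.535,-.256),.025,.0705,.08)); print('foot',rect(W,(.504,-.279),.08,.0035,.008))
for n in ('top','scene'):
    W=cloud(grab(n)); print(n,rect(W,(.504,-.279),.075,.0605,.071))
go((.60,-.03,.25),np.radians(-24.6))
E
```

```text
body {'n': 2421, 'c': (502.2, -280.7), 'wh': (99.5, 56.1), 'yaw': 35.4, 'zmed': 0.0661}
key {'n': 277, 'c': (534.5, -258.1), 'wh': (19.4, 11.2), 'yaw': 35.3, 'zmed': 0.0735}
foot {'n': 1874, 'c': (503.7, -278.9), 'wh': (122.6, 80.1), 'yaw': 35.5, 'zmed': 0.0061}
top {'n': 422, 'c': (500.5, -279.9), 'wh': (101.2, 56.7), 'yaw': 35.6, 'zmed': 0.0656}
scene {'n': 497, 'c': (503.9, -280.3), 'wh': (101.1, 59.8), 'yaw': 35.2, 'zmed': 0.0652}
shift [ 0.6884 -0.3652  0.1031] turn [-5.200e-03 -1.000e-04 -9.962e-01]
```

The deep tray is seated and level, but about 2 mm back along -x within the key's play. I'll regrip and slide it 2 mm to centre it.

```bash
python3 - <<'E'
from h import *
print(manip.get_state()['position']); go((.5067,-.2771,.038),np.radians(-54.5))
E
```

```text
[ 0.46081288 -0.30892815  0.29105026]
shift [0.14   0.0035 0.6325] turn [-0.005   0.0013  0.0005]
```

Emit:
carry_out(delta_pos=[[0.08,0.003,0.1],[0.14,0.003,0.2],[0.14,0.003,0.3],[0.14,0.003,0.4],[0.14,0.003,0.5],[0.14,0.003,0.58],[0.14,0.003,0.62],[0.14,0.003,0.63],[0.14,0.003,0.63]], turn=[[0,0,0],[0,0,0],[0,0,0],[0,0,0],[0,0,0],[0,0,0],[0,0,0],[0,0,0],[0,0,0]], claw=[-1,-1,-1,-1,-1,-1,-1,-1,-1])

```text
clock: 16.95
position: [0.5071, -0.2777, 0.0398]
ee_rot: [-0.001, 0.952, 0.305, -0.001]
contact_force: [0.5, 0.5, -0.2]
width: 0.0855
gripper_force: 0.0
```

Emit:
carry_out(delta_pos=[[0,0,0],[0,0,0],[0,0,0],[0,0,0],[0,0,0],[0,0,0],[0.002,0,0],[0.004,0,0],[0.006,0,0],[0.006,0,0],[0.006,0,0]], turn=[[0,0,0],[0,0,0],[0,0,0],[0,0,0],[0,0,0],[0,0,0],[0,0,0],[0,0,0],[0,0,0],[0,0,0],[0,0,0]], claw=[0.9,0.9,0.9,0.9,0.9,0.9,0.9,0.9,0.9,0.9,0.9], force=30)

```text
clock: 18.05
position: [0.5079, -0.2779, 0.0419]
ee_rot: [0.001, 0.952, 0.305, -0.001]
contact_force: [-5.1, -2.2, 7.1]
width: 0.0555
gripper_force: 34.9
```

Emit:
carry_out(delta_pos=[[0,0,0],[0,0,0],[0,0,0],[0,0,0],[0,0,0],[0,0,-0.06],[0,0,-0.15],[0,0,-0.27],[0,0,-0.39],[-0.1,0,-0.51],[-0.14,0,-0.62],[-0.14,0,-0.65]], turn=[[0,0,0],[0,0,0],[0,0,0],[0,0,0],[0,0,0],[0,0,0],[0,0,0],[0,0,0],[0,0,0],[0,0,0],[0,0,0],[0,0,0]], claw=[-1,-1,-1,-1,-1,-1,-1,-1,-1,-1,-1,-1])

```text
clock: 19.25
position: [0.4632, -0.3111, 0.3053]
ee_rot: [0.003, 0.953, 0.304, 0.001]
contact_force: [0.9, -0.6, -0.3]
width: 0.0853
gripper_force: 0.0
```

```bash
python3 - <<'E'
from h import *
d=grab('wrist'); W=cloud(d)
print('body',rect(W,(.504,-.279),.075,.0625,.069)); print('key',rect(W,(.535,-.256),.025,.0705,.08)); print('foot',rect(W,(.504,-.279),.08,.0035,.008))
for n in ('top','scene'):
    W=cloud(grab(n)); print(n,rect(W,(.504,-.279),.075,.0605,.071))
go((.60,-.03,.25),np.radians(-24.6))
E
```

```text
body {'n': 2263, 'c': (503.3, -281.4), 'wh': (99.6, 56.0), 'yaw': 35.3, 'zmed': 0.0661}
key {'n': 237, 'c': (535.2, -258.8), 'wh': (18.4, 10.7), 'yaw': 35.4, 'zmed': 0.0736}
foot {'n': 1711, 'c': (506.7, -283.8), 'wh': (124.4, 124.4), 'yaw': 36.9, 'zmed': 0.0061}
top {'n': 417, 'c': (501.7, -281.3), 'wh': (101.0, 56.9), 'yaw': 35.2, 'zmed': 0.0656}
scene {'n': 496, 'c': (499.9, -283.5), 'wh': (111.5, 59.6), 'yaw': 35.8, 'zmed': 0.0651}
shift [ 0.6824 -0.3726  0.1291] turn [ 6.800e-03 -2.000e-04 -9.986e-01]
```

It moved mostly sideways rather than forward. I'll make one proper correction: grip, lift 3 mm while still on the key, shift, and lower.

```bash
python3 - <<'E'
from h import *
print(manip.get_state()['position']); go((.5069,-.2765,.036),np.radians(-54.5))
E
```

```text
[ 0.46390075 -0.30962046  0.30187009]
shift [ 0.1349 -0.0074  0.6648] turn [ 0.0064 -0.0019 -0.0019]
```

Emit:
carry_out(delta_pos=[[0.08,-0.007,0.1],[0.135,-0.007,0.2],[0.135,-0.007,0.3],[0.135,-0.007,0.4],[0.135,-0.007,0.5],[0.135,-0.007,0.58],[0.135,-0.007,0.63],[0.135,-0.007,0.65],[0.135,-0.007,0.65],[0.135,-0.007,0.65],[0.135,-0.007,0.65],[0.135,-0.007,0.65]], turn=[[0,0,0],[0,0,0],[0,0,0],[0,0,0],[0,0,0],[0,0,0],[0,0,0],[0,0,0],[0,0,0],[0,0,0],[0,0,0],[0,0,0]], claw=[-1,-1,-1,-1,-1,-1,-1,-1,-1,-1,-1,-1])

```text
clock: 20.6
position: [0.5067, -0.2759, 0.0417]
ee_rot: [0.001, 0.952, 0.305, 0.001]
contact_force: [-0.1, 0.5, 0.3]
width: 0.0858
gripper_force: 0.0
```

```bash
python3 - <<'E'
from h import *
print(manip.get_state()['position']); go((.5069,-.2765,.036),np.radians(-54.5))
E
```

```text
[ 0.50666123 -0.2759163   0.04174699]
shift [-0.0004  0.0015  0.0144] turn [ 0.0047 -0.0015 -0.0005]
```

Emit:
carry_out(delta_pos=[[0,0.001,0.01],[0,0.001,0.014],[0,0.001,0.014],[0,0.001,0.014],[0,0.001,0.014],[0,0.001,0.014],[0,0.001,0.014],[0,0.001,0.014],[0,0.001,0.014]], turn=[[0,0,0],[0,0,0],[0,0,0],[0,0,0],[0,0,0],[0,0,0],[0,0,0],[0,0,0],[0,0,0]], claw=[-1,-1,0.9,0.9,0.9,0.9,0.9,0.9,0.9], force=45)

```text
clock: 21.5
position: [0.5071, -0.2767, 0.0355]
ee_rot: [0.001, 0.952, 0.305, 0.001]
contact_force: [0.6, -2.3, 3.6]
width: 0.0554
gripper_force: 50.5
```

Emit:
carry_out(delta_pos=[[0,0,-0.005],[0,0,-0.009],[0.002,0,-0.009],[0.005,0,-0.009],[0.005,0,-0.009],[0.005,0,-0.009],[0.005,0,-0.009],[0.005,0,-0.009]], turn=[[0,0,0],[0,0,0],[0,0,0],[0,0,0],[0,0,0],[0,0,0],[0,0,0],[0,0,0]], claw=[0.9,0.9,0.9,0.9,0.9,0.9,0.9,0.9])

```text
clock: 22.3
position: [0.5073, -0.2739, 0.0383]
ee_rot: [-0.001, 0.952, 0.305, -0.0]
contact_force: [-0.2, 0.4, -4.1]
width: 0.0552
gripper_force: 49.9
```

Emit:
carry_out(delta_pos=[[0,0.0045,0],[0,0.0045,0],[0,0.0045,0]], turn=[[0,0,0],[0,0,0],[0,0,0]], claw=[0.9,0.9,0.9])

```text
clock: 22.6
position: [0.5089, -0.276, 0.0385]
ee_rot: [-0.0, 0.952, 0.305, -0.0]
contact_force: [0.1, -1.3, -4.0]
width: 0.0553
gripper_force: 49.9
```

Emit:
carry_out(delta_pos=[[0,0,0.005],[0,0,0.009],[0,0,0.011],[0,0,0.011]], turn=[[0,0,0],[0,0,0],[0,0,0],[0,0,0]], claw=[0.9,0.9,0.9,0.9])

```text
clock: 23.0
position: [0.5089, -0.2761, 0.0356]
ee_rot: [0.0, 0.952, 0.305, 0.0]
contact_force: [-2.8, 2.2, 5.9]
width: 0.0554
gripper_force: 51.0
```

Emit:
carry_out(delta_pos=[[0,0,0],[0,0,0],[0,0,0],[0,0,0],[0,0,0],[0,0,-0.06],[0,0,-0.15],[0,0,-0.27],[0,0,-0.39],[-0.1,0,-0.51],[-0.14,0,-0.6],[-0.14,0,-0.6]], turn=[[0,0,0],[0,0,0],[0,0,0],[0,0,0],[0,0,0],[0,0,0],[0,0,0],[0,0,0],[0,0,0],[0,0,0],[0,0,0],[0,0,0]], claw=[-1,-1,-1,-1,-1,-1,-1,-1,-1,-1,-1,-1])

```text
clock: 24.2
position: [0.4638, -0.312, 0.2809]
ee_rot: [0.006, 0.953, 0.304, 0.003]
contact_force: [0.8, 0.4, -0.3]
width: 0.0852
gripper_force: 0.0
```

Emit:
carry_out(delta_pos=[[0,0,0],[0,0,0],[0,0,0]], turn=[[0,0,0],[0,0,0],[0,0,0]], claw=[-1,-1,-1])

```text
clock: 24.5
position: [0.463, -0.3077, 0.2722]
ee_rot: [-0.002, 0.952, 0.305, -0.001]
contact_force: [0.1, 0.7, -0.2]
width: 0.0852
gripper_force: 0.0
```

```bash
python3 - <<'E'
from h import *
d=grab('wrist'); W=cloud(d)
print('body',rect(W,(.504,-.279),.075,.0625,.069)); print('key',rect(W,(.535,-.256),.025,.0705,.08)); print('foot',rect(W,(.504,-.279),.078,.0035,.008))
go((.625,-.032,.25),np.radians(-24.5))
E
```

```text
body {'n': 2621, 'c': (504.7, -279.6), 'wh': (99.4, 56.1), 'yaw': 35.7, 'zmed': 0.0661}
key {'n': 321, 'c': (536.4, -257.0), 'wh': (20.1, 11.5), 'yaw': 35.3, 'zmed': 0.0735}
foot {'n': 1943, 'c': (502.7, -277.0), 'wh': (123.3, 119.8), 'yaw': 35.5, 'zmed': 0.0061}
shift [ 0.73   -0.3256  0.0562] turn [-6.700e-03 -4.000e-04 -9.992e-01]
```

The deep tray is now within about 1 mm of home and level. Next I'll go to the shallow, turning the tool 125° in steps.

Emit:
carry_out(delta_pos=[[0.73,-0.326,0.0],[0.73,-0.326,0.0],[0.73,-0.326,0.0],[0.73,-0.326,0.0],[0.73,-0.326,0.056],[0.73,-0.326,0.056],[0.73,-0.326,0.056],[0.73,-0.326,0.056]], turn=[[0,0,-1],[0,0,-1],[0,0,-1],[0,0,-1],[0,0,-1],[0,0,-1],[0,0,-1],[0,0,-1]], claw=[-1,-1,-1,-1,-1,-1,-1,-1])

```text
clock: 25.35
position: [0.6259, -0.029, 0.2489]
ee_rot: [-0.002, 0.84, 0.543, -0.001]
contact_force: [0.1, -1.5, 0.3]
width: 0.0853
gripper_force: 0.0
```

Emit:
carry_out(delta_pos=[[0,0,0],[0,0,0],[0,0,0],[0,0,0]], turn=[[0,0,-1],[0,0,-1],[0,0,-1],[0,0,-1]], claw=[-1,-1,-1,-1])

```text
clock: 25.75
position: [0.6246, -0.0338, 0.251]
ee_rot: [-0.0, 0.671, 0.741, -0.001]
contact_force: [-0.5, -0.8, 0.1]
width: 0.0857
gripper_force: 0.0
```

Emit:
carry_out(delta_pos=[[0,0,0],[0,0,0],[0,0,0],[0,0,0]], turn=[[0,0,-1],[0,0,-1],[0,0,-1],[0,0,-1]], claw=[-1,-1,-1,-1])

```text
clock: 26.15
position: [0.6246, -0.034, 0.2511]
ee_rot: [-0.001, 0.456, 0.89, -0.001]
contact_force: [-0.1, -0.0, 0.5]
width: 0.0855
gripper_force: 0.0
```

Emit:
carry_out(delta_pos=[[0,0,0],[0,0,0],[0,0,0],[0,0,0],[0,0,0],[0,0,0]], turn=[[0,0,-1],[0,0,-1],[0,0,-1],[0,0,-1],[0,0,-1],[0,0,-1]], claw=[-1,-1,-1,-1,-1,-1])

```text
clock: 26.75
position: [0.6249, -0.0336, 0.2513]
ee_rot: [-0.0, 0.213, 0.977, -0.0]
contact_force: [-0.1, -0.5, -0.3]
width: 0.0853
gripper_force: 0.0
```

```bash
python3 - <<'E'
from h import *
d=grab('wrist'); W=cloud(d)
print('shallow',rect(W,(.632,-.0232),.055,.0235,.029),'key',rect(W,(.596,-.010),.025,.030,.045))
s,r=rot();print(s['position'],s['qpos'][5])
k=np.array([np.cos(np.radians(160.4)),np.sin(np.radians(160.4))])*.004
p=np.array([.632,-.0232])+k; print(p)
go((*p,.10),np.radians(70.4)); go((*p,-.001),np.radians(70.4))
E
```

```text
shallow {'n': 2077, 'c': (632.9, -24.0), 'wh': (100.3, 56.0), 'yaw': 160.3, 'zmed': 0.0261} key {'n': 252, 'c': (596.0, -10.9), 'wh': (20.0, 11.9), 'yaw': 160.7, 'zmed': 0.0333}
[ 0.62500746 -0.03342352  0.25138667] -1.3053241871391978
[ 0.62823177 -0.02185819]
shift [0.0045 0.0299 0.3785] turn [-0.001  -0.0011 -0.1674]
shift [0.0044 0.03   0.631 ] turn [-0.001  -0.0011 -0.1674]
```

Emit:
carry_out(delta_pos=[[0.004,0.03,0.1],[0.004,0.03,0.2],[0.004,0.03,0.3],[0.004,0.03,0.38],[0.004,0.03,0.46],[0.004,0.03,0.54],[0.004,0.03,0.6],[0.004,0.03,0.622],[0.004,0.03,0.628],[0.004,0.03,0.628],[0.004,0.03,0.628]], turn=[[0,0,-0.167],[0,0,-0.167],[0,0,-0.167],[0,0,-0.167],[0,0,-0.167],[0,0,-0.167],[0,0,-0.167],[0,0,-0.167],[0,0,-0.167],[0,0,-0.167],[0,0,-0.167]], claw=[-1,-1,-1,-1,-1,-1,-1,-1,-1,-1,-1])

```text
clock: 27.9
position: [0.6301, -0.0215, 0.002]
ee_rot: [0.001, 0.17, 0.986, -0.0]
contact_force: [0.3, -0.2, 0.3]
width: 0.0848
gripper_force: 0.0
```

Emit:
carry_out(delta_pos=[[0,0,0],[0,0,0],[0,0,0],[0,0,0],[0,0,0],[0,0,0],[0,0,-0.03],[0,0,-0.1],[0,0,-0.2],[0,0,-0.3],[0,0,-0.38],[0,0,-0.38]], turn=[[0,0,0],[0,0,0],[0,0,0],[0,0,0],[0,0,0],[0,0,0],[0,0,0],[0,0,0],[0,0,0],[0,0,0],[0,0,0],[0,0,0]], claw=[0.9,0.9,0.9,0.9,0.9,0.9,0.9,0.9,0.9,0.9,0.9,0.9], force=45)

```text
clock: 29.1
position: [0.632, -0.0218, 0.1582]
ee_rot: [0.005, 0.169, 0.986, 0.0]
contact_force: [0.4, -0.0, -2.0]
width: 0.0552
gripper_force: 49.3
```

```bash
cat >> h.py <<'E'
def heldpose(W,H):
    T=held(W,H)
    m=(T[...,0]>12)&(T[...,0]<70)&(abs(T[...,1])<36)&(T[...,2]<-5)&(T[...,2]>-60); p=T[m]
    h,e=np.histogram(p[:,2],bins=np.arange(-60,-5,.5)); zt=e[np.argmax(h)]+.25
    n=p[abs(p[:,2]-zt)<1.8]; k=p[(p[:,2]<zt-6.3)&(p[:,2]>zt-10)]
    A=np.c_[n[:,:2],np.ones(len(n))]
    print('top z',zt,'nose',mr(n),n[:,0].max(),'key',mr(k),'plane',np.linalg.lstsq(A,n[:,2],rcond=None)[0].round(4)); return T
E
python3 - <<'E'
from h import *
s,r=rot(); print(s['position'],s['contact_force'],s['width'])
W=cloud(grab('wrist')); heldpose(W,26)
go((.506,-.2764,.17),np.radians(70.4-30))
E
```

```text
[ 0.63195735 -0.02176095  0.15820222] [ 0.35281705 -0.03168485 -1.96076203] 0.05516589732404279
top z -27.25 nose [28.3 -0.5 32.5 56.1  0. ] 44.51655944057152 key [33.8 -0.4 11.7 19.3 89.7] plane [ 7.00000e-04 -0.00000e+00 -2.73671e+01]
shift [ 0.0796 -0.7042 -0.0383] turn [0.0043 0.0092 1.0032]
```

Emit:
carry_out(delta_pos=[[0.008,-0.07,-0.03],[0.016,-0.14,-0.06],[0.024,-0.21,-0.06],[0.032,-0.28,-0.06],[0.04,-0.35,-0.06],[0.048,-0.42,-0.06],[0.056,-0.49,-0.06],[0.064,-0.56,-0.06],[0.072,-0.63,-0.06],[0.08,-0.704,-0.06],[0.08,-0.704,-0.06]], turn=[[0,0,0.1],[0,0,0.2],[0,0,0.3],[0,0,0.4],[0,0,0.5],[0,0,0.6],[0,0,0.7],[0,0,0.8],[0,0,0.9],[0,0,1],[0,0,1]], claw=[0.9,0.9,0.9,0.9,0.9,0.9,0.9,0.9,0.9,0.9,0.9])

```text
clock: 30.25
position: [0.5019, -0.2785, 0.174]
ee_rot: [-0.002, 0.421, 0.907, -0.001]
contact_force: [0.6, 0.3, -2.5]
width: 0.0552
gripper_force: 49.2
```

Emit:
carry_out(delta_pos=[[0,0,0],[0,0,0],[0,0,0],[0,0,0],[0,0,0],[0,0,0]], turn=[[0,0,0.2],[0,0,0.4],[0,0,0.6],[0,0,0.8],[0,0,1],[0,0,1]], claw=[0.9,0.9,0.9,0.9,0.9,0.9])

```text
clock: 30.85
position: [0.5038, -0.2747, 0.1745]
ee_rot: [-0.002, 0.639, 0.769, 0.0]
contact_force: [-0.1, -0.3, -2.8]
width: 0.0549
gripper_force: 49.2
```

Emit:
carry_out(delta_pos=[[0,0,0],[0,0,0],[0,0,0],[0,0,0],[0,0,0],[0,0,0]], turn=[[0,0,0.2],[0,0,0.4],[0,0,0.6],[0,0,0.8],[0,0,1],[0,0,1]], claw=[0.9,0.9,0.9,0.9,0.9,0.9])

```text
clock: 31.45
position: [0.5042, -0.2752, 0.1753]
ee_rot: [-0.001, 0.816, 0.578, -0.0]
contact_force: [0.3, -0.0, -2.2]
width: 0.0552
gripper_force: 49.2
```

Emit:
carry_out(delta_pos=[[0,0,0],[0,0,0],[0,0,0],[0,0,0],[0,0,0],[0,0,0],[0,0,0]], turn=[[0,0,0.2],[0,0,0.4],[0,0,0.6],[0,0,0.8],[0,0,1],[0,0,1],[0,0,1]], claw=[0.9,0.9,0.9,0.9,0.9,0.9,0.9])

```text
clock: 32.15
position: [0.5045, -0.2758, 0.176]
ee_rot: [-0.0, 0.937, 0.348, -0.0]
contact_force: [-0.1, 0.9, -1.9]
width: 0.0552
gripper_force: 49.2
```

```bash
python3 - <<'E'
from h import *
s,r=rot(); print(s['position'],s['contact_force'],s['width'],s['qpos'][5])
go((.5093,-.2763,.13),np.radians(-54.4))
E
```

```text
[ 0.50446709 -0.27576289  0.17603055] [-0.09737904  0.87329102 -1.94701598] 0.05516041158787474 0.23846034263595267
shift [0.0083 0.009  0.1151] turn [-0.0016  0.0004  0.1713]
```

Emit:
carry_out(delta_pos=[[0.004,0.004,0.03],[0.008,0.009,0.06],[0.008,0.009,0.09],[0.008,0.009,0.115],[0.008,0.009,0.115],[0.008,0.009,0.115],[0.008,0.009,0.115]], turn=[[0,0,0.1],[0,0,0.171],[0,0,0.171],[0,0,0.171],[0,0,0.171],[0,0,0.171],[0,0,0.171]], claw=[0.9,0.9,0.9,0.9,0.9,0.9,0.9])

```text
clock: 32.85
position: [0.5098, -0.2771, 0.1311]
ee_rot: [0.001, 0.953, 0.304, 0.0]
contact_force: [0.9, -0.1, -2.0]
width: 0.0547
gripper_force: 49.1
```

```bash
python3 - <<'E'
from h import *
s,r=rot(); print(s['position'])
d=grab('wrist'); W=cloud(d); T=heldpose(W,26); cv2.imwrite('pics/w6.png',d['image'][...,::-1])
for lo,hi in ((.0635,.069),(.0245,.034),(.0035,.008)):
    mm=(W[...,2]>lo)&(W[...,2]<hi)&(abs(T[...,0])<90)&(abs(T[...,1])<50); p=T[mm]
    print(lo,len(p),len(p) and np.round([p[:,0].min(),p[:,0].max(),*np.percentile(p[:,1],[.3,99.7])],1))
go((.5093,-.2763,.08),np.radians(-54.4))
E
```

```text
[ 0.50979018 -0.27705113  0.13105898]
top z -24.25 nose [29.1  0.7 34.3 56.1  0. ] 46.261335105713165 key [35.9  0.5 18.5 11.4  2.9] plane [-2.40000e-03  6.00000e-04 -2.43231e+01]
0.0635 1130 [ 35.9  44.5 -28.8  26.5]
0.0245 361 [ 42.8  46.4 -31.9  27.5]
0.0035 2010 [ 29.6  83.5 -42.   37.7]
shift [-0.     -0.0024  0.1279] turn [ 0.0026 -0.0008 -0.0072]
```

View pics/w6.png

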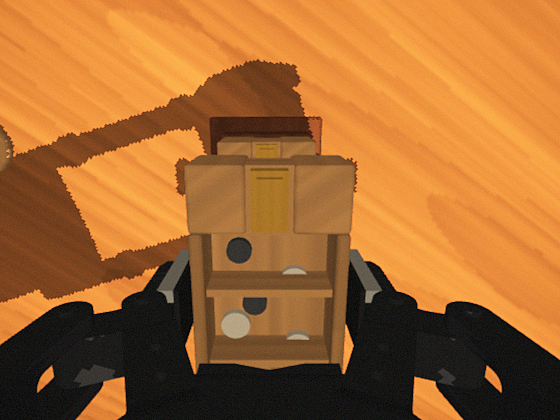

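The deep tray's key shows at px (265,150) and the shallow's at (270,198). The lateral error is about 1.5 mm, so I'll correct that and lower.

Emit:
carry_out(delta_pos=[[-0.002,-0.0035,0.03],[-0.002,-0.0035,0.06],[-0.002,-0.0035,0.09],[-0.002,-0.0035,0.115],[-0.002,-0.0035,0.12],[-0.002,-0.0035,0.12],[-0.002,-0.0035,0.12]], turn=[[0,0,-0.007],[0,0,-0.007],[0,0,-0.007],[0,0,-0.007],[0,0,-0.007],[0,0,-0.007],[0,0,-0.007]], claw=[0.9,0.9,0.9,0.9,0.9,0.9,0.9])

```text
clock: 33.6
position: [0.5083, -0.2763, 0.0827]
ee_rot: [0.0, 0.952, 0.305, 0.0]
contact_force: [0.1, -0.7, -1.7]
width: 0.055
gripper_force: 49.2
```

```bash
python3 - <<'E'
from h import *
s,r=rot(); print(s['position'],s['contact_force'])
d=grab('wrist'); W=cloud(d); T=heldpose(W,26)
for lo,hi in ((.0635,.069),(.0245,.034),(.0035,.008)):
    mm=(W[...,2]>lo)&(W[...,2]<hi)&(abs(T[...,0])<90)&(abs(T[...,1])<50)&((T[...,2]>0)); p=T[mm]
    print(lo,len(p),len(p) and np.round([p[:,0].min(),p[:,0].max(),*np.percentile(p[:,1],[.3,99.7])],1))
go((.5093,-.2763,.08),np.radians(-54.4))
E
```

```text
[ 0.50829766 -0.27632364  0.08269425] [ 0.13797744 -0.71253999 -1.7068607 ]
top z -24.25 nose [29.1  0.5 34.2 56.1  0. ] 46.21961010825618 key [35.3  0.6 19.  11.8  0.8] plane [-2.70000e-03  1.90000e-03 -2.41583e+01]
0.0635 551 [ 42.6  45.6 -26.9  27.8]
0.0245 599 [ 43.   47.2 -30.   29.1]
0.0035 2797 [ 35.9  57.  -40.2  39.2]
shift [0.002  0.001  0.0074] turn [ 0.0023 -0.0006 -0.001 ]
```

Aligned within about 0.6 mm. Lowering the remaining 15 mm slowly.

Emit:
carry_out(delta_pos=[[0,0,0.008],[0,0,0.016],[0,0,0.023],[0,0,0.029],[0,0,0.033],[0,0,0.036],[0,0,0.038],[0,0,0.038]], turn=[[0,0,0],[0,0,0],[0,0,0],[0,0,0],[0,0,0],[0,0,0],[0,0,0],[0,0,0]], claw=[0.9,0.9,0.9,0.9,0.9,0.9,0.9,0.9])

```text
clock: 34.45
position: [0.5079, -0.276, 0.0677]
ee_rot: [0.0, 0.952, 0.305, 0.0]
contact_force: [-0.7, 0.4, 0.8]
width: 0.0551
gripper_force: 49.6
```

Emit:
carry_out(delta_pos=[[0,0,0.002],[0,0,0.003],[0,0,0.003]], turn=[[0,0,0],[0,0,0],[0,0,0]], claw=[0.9,0.9,0.9])

```text
clock: 34.75
position: [0.508, -0.2761, 0.0677]
ee_rot: [0.0, 0.952, 0.305, 0.0]
contact_force: [-1.9, 1.5, 8.0]
width: 0.055
gripper_force: 50.6
```

```bash
python3 - <<'E'
from h import *
s,r=rot(); print(s['position'],s['contact_force'])
d=grab('wrist'); W=cloud(d); T=heldpose(W,26)
m=(T[...,0]>14)&(T[...,0]<46)&(abs(T[...,1])<27)&(abs(T[...,2]+24.2)<3); print(np.median(W[m][:,2]))
E
```

```text
[ 0.50798312 -0.27606637  0.06768708] [-1.94775573  1.48463741  7.96601586]
top z -24.75 nose [29.2  0.6 34.3 55.9  0. ] 46.325793018061155 key [36.   1.1 10.2 18.8 85.4] plane [-1.00000e-03  5.00000e-04 -2.44529e+01]
0.09216915826308597
```

Top at 92.2 mm (expected 92), so the shallow is home. I'll release, retreat clear and check.

Emit:
carry_out(delta_pos=[[0,0,0],[0,0,0],[0,0,0],[0,0,0],[0,0,0],[0,0,-0.06],[0,0,-0.15],[0,0,-0.27],[0,0,-0.39],[-0.1,0,-0.51],[-0.14,0,-0.58],[-0.14,0,-0.58]], turn=[[0,0,0],[0,0,0],[0,0,0],[0,0,0],[0,0,0],[0,0,0],[0,0,0],[0,0,0],[0,0,0],[0,0,0],[0,0,0],[0,0,0]], claw=[-1,-1,-1,-1,-1,-1,-1,-1,-1,-1,-1,-1])

```text
clock: 36.0
position: [0.4626, -0.3119, 0.3043]
ee_rot: [0.005, 0.953, 0.304, 0.002]
contact_force: [1.0, 0.7, 0.4]
width: 0.0852
gripper_force: 0.0
```

Emit:
carry_out(delta_pos=[[0,0,0],[0,0,0],[0,0,0],[0,0,0]], turn=[[0,0,0],[0,0,0],[0,0,0],[0,0,0]], claw=[-1,-1,-1,-1])

```text
clock: 36.4
position: [0.4624, -0.3079, 0.2965]
ee_rot: [-0.001, 0.952, 0.306, -0.001]
contact_force: [0.8, 0.8, 0.1]
width: 0.0854
gripper_force: 0.0
```

```bash
python3 - <<'E'
from h import *
s=manip.get_state(); print(s['position'],s['width'],s['contact_force'])
d=grab('wrist'); W=cloud(d)
print('body',rect(W,(.504,-.279),.06,.0895,.095)); print('key',rect(W,(.536,-.257),.025,.0965,.105))
m=(np.hypot(W[...,0]-.504,W[...,1]+.279)<.06)&(W[...,2]>.0895)&(W[...,2]<.095); n=W[m];A=np.c_[n[:,:2],np.ones(len(n))]; print(np.linalg.lstsq(A,n[:,2],rcond=None)[0])
a=d['image']
t=grab('scene'); u,v=map(int,proj(t,(.48,-.29,.06))); c=cv2.resize(t['image'][v-50:v+50,max(u-70,0):u+70],(560,400),interpolation=2)
cv2.imwrite('pics/fin.png',cv2.resize(np.hstack([a[:400],c]),(800,286))[...,::-1])
for q in ('jar','spool','weight','plier'): print(q,[np.round(x['point'],3).tolist() for x in manip.place_of('scene',q)][:1])
E
```

```text
[ 0.46240986 -0.30792392  0.29653715] 0.08544798476035304 [0.78275845 0.75251945 0.14829268]
body {'n': 2650, 'c': (501.8, -280.9), 'wh': (107.3, 56.1), 'yaw': 35.5, 'zmed': 0.0921}
key {'n': 293, 'c': (536.5, -256.2), 'wh': (19.1, 10.6), 'yaw': 35.8, 'zmed': 0.0995}
[-4.93405394e-05  4.94957265e-05  9.21367432e-02]
jar [[0.763, 0.106, 0.003]]
spool [[0.415, -0.091, 0.0]]
weight [[0.397, 0.281, -0.004]]
plier [[0.483, 0.43, -0.001]]
```

View pics/fin.png

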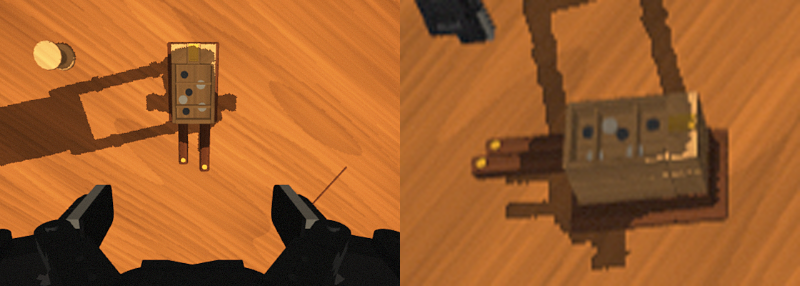

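The final view shows the stack square on the stand at px (192,82), with both handles fanned side by side at (183,145) and (204,150). It is level at 92.1 mm and centred within about 1 mm, and the bystanders haven't moved. Handing in.

```bash
python3 -c "
from rig import manip
print(manip.sign_off())"
```

```text
the job is handed in; nothing more can be done
None
```

The job is handed in at about 37 s: the deep tray was drawn out, released and seated on the stand's key, the shallow tray was stacked on it, both level and within about 1 mm of home with handles fanned the same way, everything let go, and the jar, spool, weight and plier unmoved; I regripped the deep tray twice on the stand to centre it.

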